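# Move the board carrier from the soldering dock to the inspection dock

## Robot

A 6-joint arm with a two-finger parallel gripper is mounted at the origin on the work surface. World frame = base frame: x ahead of the robot, y to its left, z up, the work surface at z = 0. Lengths are in m, angles in rad, forces in N, time in s.
With the tool pointing down it reaches from about 0.3 to 0.875 m from the base axis. Payload 6.4 kg.
Tool frame: the origin (TCP) lies midway between the tips of the shut fingers; the grasp point (between the pads) lies 19 mm behind it; z points along the fingers, y is the line along which they close (so a half turn about z gives the same grasp; the last joint's range is limited). The gripper opens to 88 mm and grips with 3 to 60 N. Pads are 18 mm wide; open, the fingers measure 123 mm over their backs; the gripper's body (75 mm by 187 mm) begins 45 mm behind the grasp point.
Start: joints at [-1.319, 0.181, 1.607, -0, 1.354, -0.206], TCP at [0.254, -0.516, 0.239] pointing down, gripper open.
Joint ranges: [-2.99, 2.99], [-0.89, 2.07], [0.3, 2.58], [-1.14, 4.28], [0, 2.63], [-3.12, 3.12]. Speed limits (rad/s): [2.57, 2.57, 3.01, 3.14, 3.14, 3.14].

## Interface

Orientations are given as a unit quaternion [w, x, y, z].
In Python, from rig import manip gives the robot as it stands.
- The arm moves only by the shell command python3 -m jog 'ROWS' [OPENING] [FORCE]. ROWS is a JSON object of lists of equal length, an entry for each row: "translation": the shift along the tool's x, y, z each as a share of 0.04 m, from -1 to 1, a list of three; "turn": the turn about the tool's z as a share of 0.1 rad, from -1 to 1. In form: {"translation": [[dx, dy, dz], ...], "turn": [turn, ...]}. A call has 1 to 10 rows; each row shifts and turns the commanded pose from where the row before left it, along the tool's axes as they then stand; what a row does not reach is not made up. A row lasts 1/12 s, in which the tool goes at most 41.7 mm and 7.16 degrees, less where a joint would pass 70% of its speed; a pose out of reach is approached as far as the arm can. A call with a number of a shift or a turn outside -1 to 1 is refused whole. A call with a gripper value outside its range is refused whole. OPENING is the closure, from 0 (fully open) to 1 (shut), set as the call begins (- or left out, the last holds). The fingers move at their own pace and stop on an object; FORCE is the grip in N (left out, the last holds). Time passes only in rows, so rows that do not move let the fingers close. It gives the time, the measured TCP pose, the force, the opening and the grip force at its end, in the units of the state.
- manip.sense(): the state, without advancing time (a new reading comes with each control period).
- manip.get_image(name): name is "scene" or "top"; returns a dict with "pixels" (400x640x3 uint8, blue, green, red), "range_z" (400x640 float32, m along the optical axis (not along the pixel's ray), 0 where there is no reading), "fx", "fy", "cx", "cy" (pixels), "k1" (the pictures are not rectified: a ray, as slopes to the right and down, at radius r is drawn at 1 + k1 r^2 times it, then the intrinsics apply), "position" and "rotation" of the camera in the world. Camera axes: x right, y up, looking along -z (the intrinsics and any distortion apply to the point x, -y, -z); pixel columns grow to the right and rows downward; lengths in m; the calibration is good to about 2 mm. A picture is of the moment at which its call begins.
- manip.finish_job(): hands the job in; it is judged then, once.
Trained networks look in a picture, given as the dict that the camera call returned (one of the last four; its "shot" number tells which), for a name from the list of things; names that differ only in an ending like _2 or _b are one class to them, and where a whole thing is asked for, a point or a joint stands for the part that bears it (a point fixed in the world has none). Each returns a list of dicts, best first, with "conf" (0 to 1); they miss things now and then, are a little off and sometimes report something else, mostly with a low value. They report only what shows in the picture. A call takes as long as a camera call.
- manip.find_in(label, picture): "xyz" ([x, y, z] in m, in world coordinates, good to about 4 mm: the middle of the surface that is visible of it).
- manip.regions_of(label, picture): "pixels" (400x640 bool, what is visible of it).
The state is a dict: "time_s": time; "q": joint angles; "qvel": joint speeds; "tau": joint torques, N m; "eef_pos": TCP position; "tcp_rot": TCP orientation; "ft_force": force on the tool from outside, world axes, zero at the start; "ft_torque": the same for the moment, N m; "grip_width": opening from 0.0 (shut) to 1.0 (fully open); "finger_force": force on a finger pad.
Only numpy, scipy, OpenCV 4.12 (cv2) and the standard library are available. Lean on these libraries where they do the work, as an engineer would, in place of code of your own. Each camera call takes 0.05 s, during which the arm holds its last target. There are 200 camera calls.

## Task

Press down the orange catch pad in front of the soldering dock so that the board carrier pops loose, draw the carrier out by its yellow grip, and slide it into the blue inspection dock until the sprung catch snaps up behind it. Be gentle with the docks (never push with more than about 25 N) and leave everything else on the bench where it is.

Things in the scene. Friction and masses are not known exactly. Their poses are not given: they have to be found in the camera images.
- solder_dock_seat (a point): Soldering dock (orange end stop and catch pad), fixed to the bench, 90 mm wide. This point: middle of its dovetail channel, on the channel floor 22 mm above the bench. x = insertion direction, from the open mouth to the end stop; z up. Overhanging lips run from x -36 to +28 mm, tops 9 mm above the floor. The carrier starts latched here, centre at x = 0 within 1.5 mm. Behind the stop (x 75-110 mm) a post rises to 95 mm.
- inspect_dock_seat (a point): Inspection dock (blue end stop and catch pad), built like the soldering dock; same point, same axes. But its end stop, ejector and catch are clamped together up to 15 mm nearer or farther along x, not measured: a seated carrier's centre lies anywhere in x -16 to +16 mm, so the end must be felt. Behind the stop (x 75-110 mm) a camera on a post rises to 107 mm.
- inspect_dock_mouth (a point): Front end of the inspection dock's channel floor, 66 mm before its middle, on floor height, axes of the dock. From here to the lips the floor is two strips (13 to 41 mm either side of the middle) on which the carrier's nose can be laid; flared guides start 6 mm further in. Channel half-width is 29.5 mm at the floor, sides lean in 30 degrees: 1.5 mm play each side of the foot, 2.6 mm upward.
- solder_dock_mouth (a point): The same point on the soldering dock. In both docks a catch tooth with an entry ramp stands 5.5 mm above the floor in the slot between the strips, behind the seated carrier's rear edge (2 mm play to the end stop). An entering carrier pushes it down; it snaps up once the carrier is past. A brass ejector pin pushes the carrier out: 6 N when seated, 3 N at its end 16 mm out.
- solder_dock_pad (a point): Middle of the top of the soldering dock's orange catch pad, 26 x 24 mm, 19 mm above the bench, 86 mm before the channel's middle; axes of the dock. Pressed straight down it travels 8 mm; spring 3 N at the start, 7 N at the end. Once it is 5.5 mm down the carrier is freed and pops about 15 mm toward the pad; its rear edge stays 10 mm short of the pad.
- solder_dock_catch (a joint): How far the soldering dock's catch is pressed down, m: 0 up (as sprung), 0.008 fully down.
- inspect_dock_catch (a joint): How far the inspection dock's catch is pressed down, m: 0 up, 0.008 fully down; about 0.003 to 0.0055 while a carrier lies over the tooth. Sliding a carrier in takes about 4 to 14 N; at the end stop the push rises steeply, and the tooth has snapped up by then. Let go short of the click, the carrier is pushed back.
- carrier_grip (a point): The carrier's grip: upright yellow block 20 mm (carrier x) by 24 mm (y), 44 mm tall, in the middle of the deck. This point is on its axis, 46 mm above the carrier's underside, 30 mm above the deck, 14 mm below the block's top. x is the sliding direction, z up. Fore and aft of it lie small green circuit boards with parts up to 7 mm above the deck.
- carrier_foot (a point): Centre of the underside of the carrier, a grey deck 90 (x) x 80 x 4 mm on an aluminium dovetail foot 90 mm long, 53 mm wide at the bottom, 12 mm high; 60 mm high in all with the grip; about 0.25 kg. Latched in the soldering dock at the start. It fits either way round.
- spool1: Bystander: solder spool with white top, 54 mm across, 42 mm tall. Origin at its underside.
- spool2: Bystander: solder spool with green top, 54 mm across, 42 mm tall. Origin at its underside.
- tape_roll: Bystander: amber roll of tape, 80 mm across, 30 mm tall, lying flat between the docks. Origin at its underside.
- parts_tray: Bystander: open black tray 70 x 60 mm, 25 mm tall, on the robot's side of the gap between the docks. Origin at its underside.
- flux_bottle: Bystander: white jar with black cap, 48 mm across, 80 mm tall, near the back. Origin at its underside.
- driver: Bystander: screwdriver 160 mm long lying on the left of the bench. Origin under its middle.
- bench_brush: Bystander: brush 150 mm long lying on the right of the bench. Origin under its middle.

How it is judged:
By the outcome, as a careful person would: the job done as asked, in the order asked, and still so for the second after the job is handed in, with the robot touching nothing.
It also fails if it takes over 61 s, if anything falls off the work surface, if the arm or the gripper's body presses on something with over 40 N, if the wrist force passes 120 N, or if a joint passes its speed limit or range.

## Working session

There is one attempt and no reset: what is moved stays moved. The work goes in short steps, Python scripts to look and compute and a shell command to move; the robot and the scene stay as the last step left them, time stands still between calls to the robot, and variables do not carry over. Pictures are saved under pics/ and viewed, at most 10 in all, crops included, and the job is handed in when it is done.

```bash
ls; mkdir -p pics; cat > h.py <<'E'
import numpy as np, cv2
from rig import manip
def cloud(im):
    h,w=im["range_z"].shape; v,u=np.mgrid[0:h,0:w].astype(np.float32)
    K=np.array([[im["fx"],0,im["cx"]],[0,im["fy"],im["cy"]],[0,0,1]],float)
    p=cv2.undistortPoints(np.stack([u.ravel(),v.ravel()],1)[:,None].astype(np.float64),K,np.array([im["k1"],0,0,0,0.])).reshape(h,w,2)
    z=im["range_z"]; c=np.stack([p[...,0]*z,-p[...,1]*z,-z],-1)
    R=np.array(im["rotation"]); 
    if R.shape!=(3,3):
        from scipy.spatial.transform import Rotation as Ro
        R=Ro.from_quat(np.r_[R[1:],R[0]]).as_matrix()
    P=c@R.T+np.array(im["position"]); P[z==0]=np.nan
    return P
E
python3 - <<'E'
from h import *
s=manip.sense(); print(s["time_s"],s["eef_pos"],s["tcp_rot"],s["ft_force"])
for n in ("top","scene"):
    im=manip.get_image(n); cv2.imwrite(f"pics/{n}0.png",im["pixels"]); print(n,im["position"],im["rotation"])
    for l in "solder_dock_seat inspect_dock_seat inspect_dock_mouth solder_dock_mouth solder_dock_pad carrier_grip carrier_foot spool1 spool2 tape_roll parts_tray flux_bottle".split():
        for d in manip.find_in(l,im)[:1]: print(l,np.round(d["xyz"],3),round(d["conf"],2))
    np.save(f"/tmp/{n}.npy",cloud(im))
E
```

```text
pics
0.0 [ 0.25401432 -0.5152758   0.23784134] [-8.38070280e-04  9.73913188e-01  2.26919369e-01 -2.22345374e-05] [ 0.8156105  -0.2285959  -0.29504965]
top [0.45229918 0.01256968 1.31926532] [-0.70494664 -0.02749836  0.04135873  0.70751928]
solder_dock_seat [0.71  0.216 0.02 ] 0.96
inspect_dock_seat [ 0.607 -0.231  0.017] 0.67
inspect_dock_mouth [ 0.608 -0.227  0.021] 0.59
solder_dock_mouth [0.71  0.215 0.022] 0.65
solder_dock_pad [0.575 0.222 0.022] 0.5
carrier_grip [0.645 0.222 0.038] 0.71
carrier_foot [0.645 0.215 0.038] 0.56
spool1 [ 0.77  -0.062  0.042] 0.91
spool2 [ 0.77  -0.062  0.042] 0.91
tape_roll [ 0.591 -0.015  0.032] 0.65
parts_tray [0.711 0.215 0.023] 0.71
flux_bottle [0.765 0.054 0.078] 0.6
scene [1.32963956 0.09257364 0.9606221 ] [0.62317767 0.22490583 0.25672478 0.7036756 ]
solder_dock_seat [0.723 0.22  0.011] 0.62
inspect_dock_seat [ 0.655 -0.224  0.017] 0.58
inspect_dock_mouth [ 0.648 -0.23   0.021] 0.94
solder_dock_mouth [0.726 0.217 0.014] 0.59
solder_dock_pad [ 0.778 -0.059  0.044] 0.59
carrier_grip [0.655 0.219 0.039] 0.91
carrier_foot [0.656 0.22  0.039] 0.67
spool1 [ 0.779 -0.057  0.044] 0.97
spool2 [ 0.779 -0.057  0.044] 0.97
tape_roll [ 0.597 -0.012  0.016] 0.96
parts_tray [0.443 0.026 0.01 ] 0.67
flux_bottle [0.788 0.057 0.066] 0.67
```

View pics/top0.png

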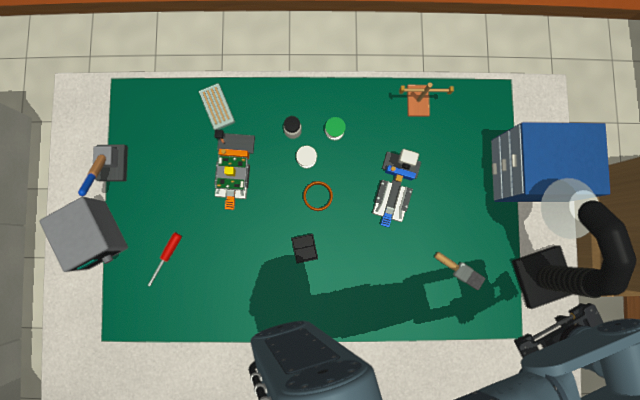

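View pics/scene0.png

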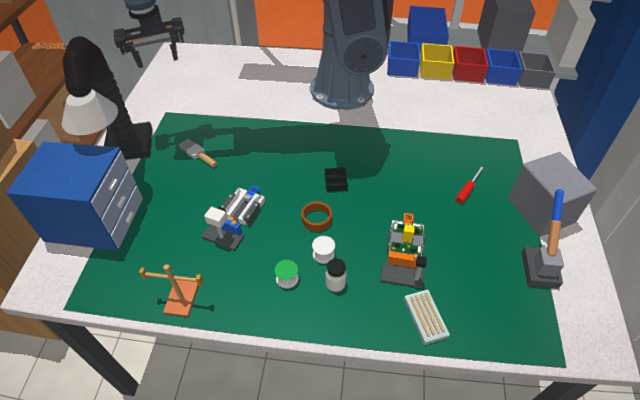

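The top view shows the solder dock's pad at (230,202), the yellow grip at (229,171), the blue inspection pad at (385,219) and the blue stop at (404,172). Next I extract the poses by colour and height.

```bash
cat > seg.py <<'E'
from h import *
for n in ("top","scene"):
    P=np.load(f"/tmp/{n}.npy"); im=cv2.imread(f"pics/{n}0.png"); H=cv2.cvtColor(im,cv2.COLOR_BGR2HSV)
    h,s,v=[H[...,i].astype(int) for i in range(3)]; x,y,z=P[...,0],P[...,1],P[...,2]
    S=(x>.45)&(x<.85)&(abs(y-.22)<.09); I=(x>.45)&(x<.85)&(abs(y+.23)<.12)
    def rep(l,m):
        q=P[m]; 
        if len(q)<4: print(n,l,len(q)); return
        r=cv2.minAreaRect(q[:,:2].astype(np.float32)*1000)
        print(n,l,len(q),"mean",np.round(q.mean(0),4),"med z",np.round(np.median(q[:,2]),4),"rect",np.round(r[0],1),np.round(r[1],1),round(r[2],1))
    org=(h>=5)&(h<18)&(s>170)&(v>90); yel=(h>=22)&(h<33)&(s>150)&(v>90); blu=(h>105)&(h<125)&(s>150)&(v>60)
    rep("pad",S&org&(z<.03)&(x<.62)); rep("stop",S&org&(x>.62)); rep("grip",S&yel); rep("griptop",S&yel&(z>.074))
    rep("Ipad",I&blu&(x<.58)); rep("Istop",I&blu&(x>.6)); 
    rep("Ilips",I&~blu&(z>.027)&(z<.036)&(x<.68)); rep("Iall",I&(z>.012)&(z<.04)&(x<.66))
    rep("Sdeck",S&(z>.034)&(z<.052)); rep("Scam",S&(z>.085));rep("Icam",I&(z>.09))
E
python3 seg.py
python3 - <<'E'
import cv2
im=cv2.imread("pics/top0.png")
a=cv2.resize(im[120:230,205:265],None,fx=5,fy=5,interpolation=2); b=cv2.resize(im[140:250,360:430],None,fx=5,fy=5,interpolation=2)
cv2.imwrite("pics/crop.png",cv2.hconcat([a,b]))
E
```

```text
top pad 103 mean [0.569  0.2268 0.0174] med z 0.018 rect [569.2 227.7] [22.9 34.6] 85.0
top stop 183 mean [0.7029 0.2123 0.0395] med z 0.0409 rect [703.7 216.1] [76.7 17.6] 85.3
top grip 103 mean [0.6478 0.2197 0.0728] med z 0.0793 rect [649.9 221.5] [29.1 98. ] 58.8
top griptop 71 mean [0.649  0.2207 0.081 ] med z 0.0815 rect [649.2 221.2] [23.1 20. ] 80.5
top Ipad 92 mean [ 0.5212 -0.2002  0.0178] med z 0.0182 rect [ 520.5 -200.9] [23.7 35.2] 66.5
top Istop 185 mean [ 0.6482 -0.2412  0.0374] med z 0.0412 rect [ 653.7 -240.9] [77.5 23.3] 73.0
top Ilips 391 mean [ 0.5872 -0.2212  0.0309] med z 0.0307 rect [ 593.9 -223.1] [ 89.5 133.9] 71.1
top Iall 1096 mean [ 0.5753 -0.2179  0.0252] med z 0.0246 rect [ 588.9 -221.3] [ 90.9 177. ] 70.0
top Sdeck 1057 mean [0.6584 0.2198 0.04  ] med z 0.0397 rect [673.5 217.6] [ 86.1 142. ] 81.9
top Scam 76 mean [0.7363 0.2444 0.0916] med z 0.0915 rect [700.9 235.5] [116.9  23.3] 14.2
top Icam 275 mean [ 0.6754 -0.2473  0.1047] med z 0.1057 rect [ 673.9 -247.6] [44.6 45.7] 73.0
scene pad 84 mean [0.5665 0.2265 0.0169] med z 0.0176 rect [558.1 226.9] [
[... 268 characters left out ...]
 218.7] [22.2 21.9] 89.7
scene Ipad 70 mean [ 0.5194 -0.2013  0.0173] med z 0.0177 rect [ 519.3 -200.8] [24.1 34.1] 81.0
scene Istop 166 mean [ 0.6616 -0.2229  0.0303] med z 0.0327 rect [ 644.5 -223.3] [52.9 42.6] 72.7
scene Ilips 314 mean [ 0.5892 -0.2156  0.03  ] med z 0.0301 rect [ 606.5 -226.8] [ 90.6 150.1] 72.9
scene Iall 917 mean [ 0.5789 -0.2151  0.0237] med z 0.0226 rect [ 587. -221.] [ 93.  174.2] 72.2
scene Sdeck 990 mean [0.6672 0.2172 0.0399] med z 0.0394 rect [676.1 219. ] [ 83.9 143.1] 85.6
scene Scam 97 mean [0.7453 0.2458 0.0922] med z 0.0926 rect [704.1 235.3] [110.1  24.8] 14.5
scene Icam 299 mean [ 0.6828 -0.2469  0.1027] med z 0.1044 rect [ 676.2 -247.7] [46.1 48.2] 73.0
```

View pics/crop.png

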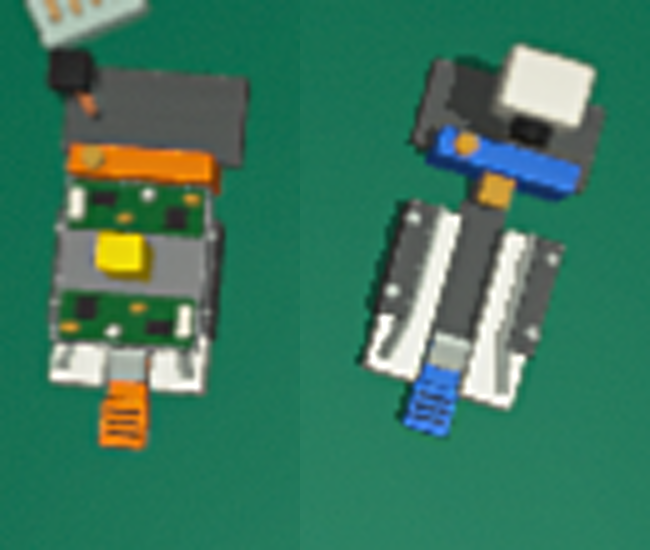

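```bash
cat > plan.py <<'E'
import sys
from h import *
from scipy.spatial.transform import Rotation as Ro
def yaw(s):
    w,x,y,z=s["tcp_rot"]; R=Ro.from_quat([x,y,z,w]).as_matrix(); return R,np.degrees(np.arctan2(R[1,0],R[0,0]))
def st(s=None):
    s=s or manip.sense(); R,a=yaw(s)
    print("t",round(s["time_s"],2),"tcp",np.round(np.array(s["eef_pos"])*1000,1),"yaw",round(a,2),"tilt",np.round(R[:2,2],4),"F",np.round(s["ft_force"],1),"grip",round(s["grip_width"]*88,1),round(s["finger_force"],1)); return s
if __name__=="__main__":
    s=st(); x,y,z,ya=map(float,sys.argv[1:5]); R,a=yaw(s); d=np.array([x,y,z])-s["eef_pos"]
    t=np.radians(ya); Rt=np.array([[np.cos(t),np.sin(t),0],[np.sin(t),-np.cos(t),0],[0,0,-1]])
    print("turn units",round(-np.radians(ya-a)/.1,3),"then shift units",np.round(Rt.T@d/.04,3))
E
python3 -m jog '{"translation":[[0,0,0],[0,0,0],[0,0,0],[0,0,0],[0,0,0],[0,0,0],[0,0,0]],"turn":[1,1,1,1,1,0.4,0]}' 1 20; python3 plan.py .5668 .2268 .06 -4.7
```

```text
time_s: 1.88
eef_pos: [0.2541, -0.5158, 0.2387]
tcp_rot: [0.0, 0.999, -0.042, -0.0]
ft_force: [-0.1, 0.4, 0.6]
grip_width: 0.498
finger_force: 0.0
t 1.88 tcp [ 254.1 -515.8  238.7] yaw -4.79 tilt [-0. -0.] F [-0.1  0.4  0.6] grip 43.9 0.0
turn units -0.015 then shift units [  6.269 -19.143   4.468]
```

```bash
python3 -m jog '{"translation":[[0.313,-0.957,0.1],[0.313,-0.957,0.1],[0.313,-0.957,0.1],[0.313,-0.957,0.1],[0.313,-0.957,0.1],[0.313,-0.957,0.1],[0.313,-0.957,0.1],[0.313,-0.957,0.1],[0.313,-0.957,0.1],[0.313,-0.957,0.1]],"turn":[0,0,0,0,0,0,0,0,0,0]}' >/dev/null; python3 -m jog '{"translation":[[0.313,-0.957,0.1],[0.313,-0.957,0.1],[0.313,-0.957,0.1],[0.313,-0.957,0.1],[0.313,-0.957,0.1],[0.313,-0.957,0.1],[0.313,-0.957,0.1],[0.313,-0.957,0.1],[0.313,-0.957,0.1],[0.313,-0.957,0.1]],"turn":[0,0,0,0,0,0,0,0,0,0]}' >/dev/null;  python3 -m jog '{"translation":[[0,0,0],[0,0,0]],"turn":[0,0]}' ; python3 plan.py .5668 .2268 .03 -4.7
```

```text
time_s: 3.72
eef_pos: [0.5663, 0.2286, 0.1577]
tcp_rot: [0.0, 0.999, -0.039, -0.001]
ft_force: [-0.2, 0.4, -0.1]
grip_width: 0.005
finger_force: 0.0
t 3.72 tcp [566.3 228.6 157.7] yaw -4.43 tilt [-0.0013 -0.0003] F [-0.2  0.4 -0.1] grip 0.5 0.0
turn units 0.048 then shift units [0.016 0.043 3.193]
```

```bash
python3 -m jog '{"translation":[[0,0.04,0.6],[0,0,0.7],[0,0,0.7],[0,0,0.7],[0,0,0.4],[0,0,0.1],[0,0,0]],"turn":[0.05,0,0,0,0,0,0]}' >/dev/null; python3 -m jog '{"translation":[[0,0,0.1],[0,0,0.08],[0,0,0.08],[0,0,0.06],[0,0,0.05],[0,0,0.05],[0,0,0.05],[0,0,0]],"turn":[0,0,0,0,0,0,0,0]}';python3 - <<'E'
from plan import *
st(); im=manip.get_image("top"); cv2.imwrite("pics/p1.png",cv2.resize(im["pixels"][120:230,190:280],None,fx=5,fy=5,interpolation=2))
im=manip.get_image("scene"); P=cloud(im);H=cv2.cvtColor(im["pixels"],cv2.COLOR_BGR2HSV)
m=(H[...,0]>=22)&(H[...,0]<33)&(H[...,1]>150)&(H[...,2]>90)&(P[...,2]>.074)&(P[...,0]>.5)&(abs(P[...,1]-.22)<.06); q=P[m]; print(len(q),q.mean(0))
E
```

```text
time_s: 4.97
eef_pos: [0.5672, 0.2251, 0.0126]
tcp_rot: [-0.0, 0.999, -0.043, 0.001]
ft_force: [-0.8, -0.4, 6.5]
grip_width: 0.007
finger_force: 3.0
t 4.97 tcp [567.2 225.1  12.6] yaw -4.98 tilt [0.0016 0.0001] F [-0.8 -0.4  6.5] grip 0.7 3.0
81 [0.637824   0.21991359 0.0798926 ]
```

```bash
python3 -m jog '{"translation":[[0,0,-0.3],[0,0,-0.8],[0,0,-1],[0,0,-1],[0,0,-0.3],[0,0,0],[0,0,0],[0,0,0]],"turn":[0,0,0,0,0,0,0,0]}' 0.3 ;python3 - <<'E'
from plan import *
st()
for n in ("top","scene"):
    im=manip.get_image(n); P=cloud(im);H=cv2.cvtColor(im["pixels"],cv2.COLOR_BGR2HSV)
    m=(H[...,0]>=22)&(H[...,0]<33)&(H[...,1]>150)&(H[...,2]>90)&(P[...,2]>.074)&(P[...,2]<.09)&(P[...,0]>.5)&(abs(P[...,1]-.22)<.06); q=P[m]; print(len(q),q.mean(0),np.median(q,0),cv2.minAreaRect(q[:,:2].astype(np.float32)*1000))
E
python3 plan.py .635 .221 .049 -4.7
```

```text
time_s: 5.73
eef_pos: [0.5651, 0.2248, 0.1462]
tcp_rot: [0.0, 0.999, -0.044, -0.001]
ft_force: [0.2, -0.6, -0.3]
grip_width: 0.586
finger_force: 0.0
t 5.73 tcp [565.1 224.8 146.2] yaw -4.99 tilt [-0.003  -0.0005] F [ 0.2 -0.6 -0.3] grip 51.6 0.0
35 [0.63676824 0.21533773 0.08392036] [0.63698421 0.21587589 0.08392162] ((636.4569702148438, 215.53512573242188), (18.697040557861328, 11.572283744812012), 3.615506887435913)
86 [0.64063046 0.22021632 0.08157218] [0.64137502 0.21970941 0.08212839] ((639.0306396484375, 220.19354248046875), (24.320274353027344, 20.633569717407227), 84.46670532226562)
t 5.83 tcp [564.9 224.8 145.4] yaw -5.0 tilt [-0.0043 -0.0008] F [-0.5  1.1 -0.8] grip 59.5 0.0
turn units -0.052 then shift units [ 1.755 -0.05   2.41 ]
```

```bash
python3 -m jog '{"translation":[[0.6,-0.03,0],[0.9,0,0],[0.3,0,0.3],[0,0,0.7],[0,0,0.7],[0,0,0.5],[0,0,0.2],[0,0,0.0],[0,0,0]],"turn":[-0.05,0,0,0,0,0,0,0,0]}' 0.3 >/dev/null; python3 plan.py .637 .221 .049 -4.7
python3 -m jog '{"translation":[[0,0,0],[0,0,0],[0,0,0],[0,0,0],[0,0,0],[0,0,0],[0,0,0],[0,0,0]],"turn":[0,0,0,0,0,0,0,0]}' 1 25; python3 plan.py .637 .221 .049 -4.7
```

```text
t 6.58 tcp [637.9 220.2  51.2] yaw -4.71 tilt [-0.0016 -0.0003] F [0.7 0.6 0.8] grip 61.9 0.0
turn units -0.002 then shift units [-0.023 -0.019  0.055]
time_s: 7.25
eef_pos: [0.6386, 0.2207, 0.0525]
tcp_rot: [-0.0, 0.999, -0.041, 0.0]
ft_force: [-0.0, 1.9, 2.7]
grip_width: 0.275
finger_force: 24.9
t 7.25 tcp [638.6 220.7  52.5] yaw -4.71 tilt [0.0009 0.0008] F [-0.   1.9  2.7] grip 24.2 24.9
turn units -0.002 then shift units [-0.041 -0.003  0.087]
```

```bash
python3 -m jog '{"translation":[[-0.1,0,0],[-0.2,0,0],[-0.2,0,0],[-0.2,0,0],[0,0,0]],"turn":[0,0,0,0,0]}' 1 40; python3 plan.py .550 .2282 .0525 -4.7
python3 -m jog '{"translation":[[-0.25,0,0],[-0.25,0,0],[-0.25,0,0],[-0.25,0,0],[-0.25,0,0],[-0.25,0,0],[-0.1,0,0],[0,0,0]],"turn":[0,0,0,0,0,0,0,0]}'; python3 plan.py .550 .2282 .0525 -4.7
```

```text
time_s: 7.67
eef_pos: [0.6085, 0.2228, 0.0523]
tcp_rot: [0.0, 0.999, -0.041, -0.001]
ft_force: [-3.9, 2.2, 7.5]
grip_width: 0.267
finger_force: 39.8
t 7.67 tcp [608.5 222.8  52.3] yaw -4.66 tilt [-0.0013 -0.0005] F [-3.9  2.2  7.5] grip 23.5 39.8
turn units 0.008 then shift units [-1.468 -0.015 -0.006]
time_s: 8.33
eef_pos: [0.5451, 0.2279, 0.0519]
tcp_rot: [0.0, 0.999, -0.041, -0.001]
ft_force: [-2.1, 0.4, 4.2]
grip_width: 0.264
finger_force: 39.8
t 8.33 tcp [545.1 227.9  51.9] yaw -4.68 tilt [-0.0016 -0.0003] F [-2.1  0.4  4.2] grip 23.2 39.8
turn units 0.003 then shift units [ 0.122 -0.019 -0.016]
```

```bash
python3 -m jog '{"translation":[[0,0,-0.2],[0,0,-0.5],[0,0,-0.7],[0,0,-0.7],[0,0,-0.4],[0,0,0],[0,0,0]],"turn":[0,0,0,0,0,0,0]}'; cat > insp.py <<'E'
from plan import *
from scipy.optimize import minimize
st()
def fit(n):
    im=manip.get_image(n); P=cloud(im); np.save(f"/tmp/{n}1.npy",P); cv2.imwrite(f"/tmp/{n}1.png",im["pixels"])
    H=cv2.cvtColor(im["pixels"],cv2.COLOR_BGR2HSV).astype(int); h,s,v=H[...,0],H[...,1],H[...,2]
    x,y,z=P[...,0],P[...,1],P[...,2]; I=(x>.45)&(x<.85)&(abs(y+.23)<.13)&(z>.005)
    white=I&(s<60)&(v>150)&(z>.015)&(z<.036); blu=I&(h>105)&(h<125)&(s>150)&(v>60)
    for ya in (-16,-17,-18,-19):
        t=np.radians(ya); e=np.array([np.cos(t),np.sin(t)]); l=np.array([-e[1],e[0]])
        f=lambda m:(P[m][:,:2]@e*1000,P[m][:,:2]@l*1000)
        a,b=f(white); pc=lambda q:np.round(np.percentile(q,[1,50,99]),1)
        A,B=f(I&(z>.015)&(z<.036)&(x<.66)&~blu)
        pa,pb=f(blu&(x<.57)); sa,sb=f(blu&(x>.6)&(z>.038)); ca,cb=f(I&(z>.1)&(z<.112))
        print(n,ya,"white lat",pc(b),"lon",pc(a),"all lat",pc(B),"lon",pc(A),"pad lat",pc(pb),"lon",pc(pa),"stop lat",pc(sb),"lon",pc(sa))
    m=white.astype(np.uint8); print(cv2.minAreaRect((P[white][:,:2]*1000).astype(np.float32)))
for n in ("top","scene"): fit(n)
E
python3 insp.py; python3 - <<'E'
import cv2
a=cv2.imread("/tmp/top1.png");b=cv2.imread("/tmp/scene1.png")
a=cv2.resize(a[150:240,360:425],(433,600),interpolation=2); b=cv2.resize(b[175:255,200:275],(367,391),interpolation=2);b=cv2.copyMakeBorder(b,0,209,0,0,0)
cv2.imwrite("pics/i1.png",cv2.hconcat([a,b]))
E
```

```text
time_s: 8.92
eef_pos: [0.5468, 0.2277, 0.152]
tcp_rot: [-0.0, 0.999, -0.041, 0.0]
ft_force: [-0.1, 0.7, -2.2]
grip_width: 0.268
finger_force: 39.9
t 8.92 tcp [546.8 227.7 152. ] yaw -4.72 tilt [0.0004 0.0001] F [-0.1  0.7 -2.2] grip 23.6 39.9
top -16 white lat [-90.9 -50.4 -10.1] lon [564.3 591.6 655.5] all lat [-94.4 -53.8  -6.8] lon [552.5 610.2 683.5] pad lat [-60.5 -48.7 -38. ] lon [539.2 556.  573.5] stop lat [-89.5 -57.  -13.5] lon [683.1 690.6 699.6]
top -17 white lat [-80.1 -40.3   0.3] lon [564.9 592.3 656.5] all lat [-83.3 -42.9   4.3] lon [553.4 611.1 684.4] pad lat [-50.8 -39.  -28.3] lon [540.1 556.8 574.3] stop lat [-77.4 -44.9  -1.4] lon [684.  691.5 700. ]
top -18 white lat [-70.  -30.1  10.7] lon [565.8 592.8 657.3] all lat [-72.4 -31.6  15.2] lon [554.2 611.5 684.9] pad lat [-41.1 -29.1 -18.4] lon [540.7 557.3 575. ] stop lat [-65.2 -32.8  10.7] lon [684.5 692.3 700.9]
top -19 white lat [-59.8 -19.9  20.9] lon [566.  593.2 657.7] all lat [-61.7 -20.7  26.1] lon [554.9 612.1 685.2] pad lat [-31.5 -19.4  -8.6] lon [541.2 557.7 575.5] stop lat [-53.  -20.7  22.7] lon [
[... 404 characters left out ...]
] all lat [-82.4 -36.5   5.2] lon [565.1 616.5 679.6] pad lat [-51.4 -39.3 -29.1] lon [540.  556.2 571.7] stop lat [-39.4 -21.4  -0.6] lon [685.9 696.8 702.5]
scene -18 white lat [-70.6 -43.6  11.2] lon [565.8 603.6 660.4] all lat [-71.7 -25.8  16.3] lon [565.7 617.4 680.1] pad lat [-41.7 -29.5 -19.4] lon [540.6 556.8 572.3] stop lat [-27.3  -9.2  11.6] lon [685.9 697.3 702.9]
scene -19 white lat [-60.1 -33.2  21.5] lon [566.1 604.2 660.8] all lat [-60.9 -15.4  27.5] lon [566.1 617.7 680.5] pad lat [-32.  -19.8  -9.7] lon [541.2 557.1 572.7] stop lat [-15.2   3.   23.8] lon [685.6 697.6 703.1]
((581.4422607421875, -219.1394500732422), (83.3682632446289, 117.12736511230469), 74.3212661743164)
```

View pics/i1.png

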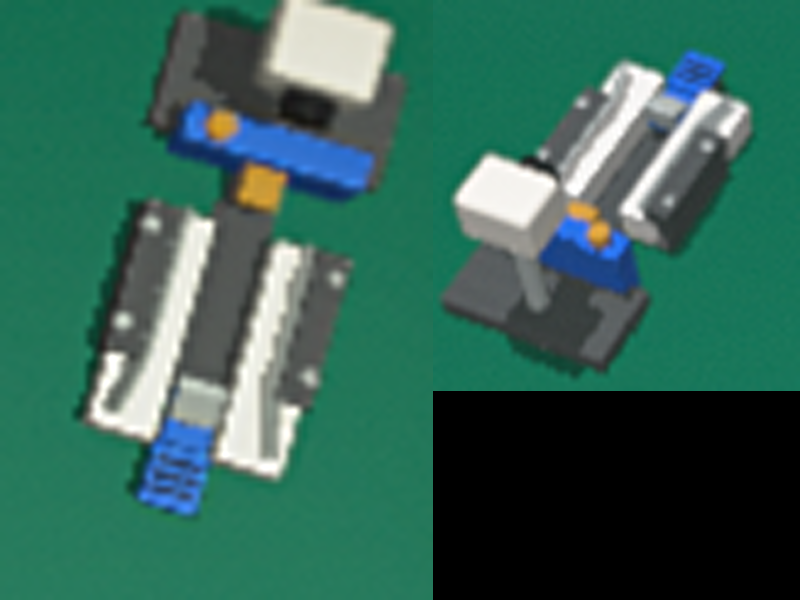

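```bash
python3 -m jog '{"translation":[[0,0,0],[0,0,0],[0,0,0],[0,0,0]],"turn":[0.6,1,0.54,0]}' >/dev/null; python3 plan.py .4836 -.1899 .0535 -17
```

```text
t 9.35 tcp [545.2 227.4 149.5] yaw -17.09 tilt [-0.0043 -0.0008] F [-0.9  0.4 -2.4] grip 23.7 39.9
turn units -0.015 then shift units [ 1.578 10.427  2.399]
```

```bash
python3 -m jog '{"translation":[[0.06,0.4,0],[0.14,0.9,0],[0.155,1,0],[0.155,1,0],[0.155,1,0],[0.155,1,0],[0.155,1,0],[0.155,1,0],[0.155,1,0],[0.155,1,0]],"turn":[-0.015,0,0,0,0,0,0,0,0,0]}' >/dev/null; python3 -m jog '{"translation":[[0.16,0.9,0],[0.06,0.25,0],[0,0,0],[0,0,0],[0,0,0]],"turn":[0,0,0,0,0]}'; python3 plan.py .4836 -.1899 .0535 -17
```

```text
time_s: 10.6
eef_pos: [0.4883, -0.1901, 0.151]
tcp_rot: [-0.001, 0.989, -0.146, -0.001]
ft_force: [-0.3, 0.0, -2.4]
grip_width: 0.265
finger_force: 39.9
t 10.6 tcp [ 488.3 -190.1  151. ] yaw -16.81 tilt [-0.0015  0.0016] F [-0.3  0.  -2.4] grip 23.4 39.9
turn units 0.033 then shift units [-0.113  0.03   2.437]
```

```bash
python3 -m jog '{"translation":[[-0.1,0.03,0.2],[0,0,0.6],[0,0,0.6],[0,0,0.3],[0,0,0],[0,0,0],[0,0,0]],"turn":[0.03,0,0,0,0,0,0]}'>/dev/null; cat > chk.py <<'E'
from plan import *
s=st(); u=s["eef_pos"][2]-.0305
t=np.radians(-17); e=np.array([np.cos(t),np.sin(t)]); l=np.array([-e[1],e[0]]); print("tcp lon lat",np.round([s["eef_pos"][:2]@e*1000,s["eef_pos"][:2]@l*1000],1))
for n in ("top","scene"):
    im=manip.get_image(n); P=cloud(im); cv2.imwrite(f"/tmp/{n}2.png",im["pixels"])
    z=P[...,2]; a=P[...,:2]@e*1000; b=P[...,:2]@l*1000
    m=(a>440)&(a<600)&(abs(b+40)<60)&(z>u+.009)&(z<u+.021); q=np.c_[a[m],b[m]]
    print(n,m.sum(),np.round(np.percentile(q,[1,50,99],0),1).tolist(),cv2.minAreaRect(q.astype(np.float32)))
E
python3 chk.py; python3 - <<'E'
import cv2
a=cv2.imread("/tmp/top2.png");b=cv2.imread("/tmp/scene2.png")
cv2.imwrite("pics/i2.png",cv2.hconcat([cv2.resize(a[140:260,350:430],(400,600),interpolation=2),cv2.resize(b[130:250,190:270],(400,600),interpolation=2)]))
E
```

```text
t 11.18 tcp [ 485.3 -191.5   84.8] yaw -17.01 tilt [ 0.0011 -0.0008] F [ 0.1 -0.7 -2.2] grip 23.5 39.9
tcp lon lat [520.  -41.2]
top 97 [[471.3, -80.1], [488.8, -47.3], [560.9, -0.5]] ((503.8385925292969, -28.037399291992188), (116.98535919189453, 50.43301773071289), 45.941898345947266)
scene 407 [[480.6, -80.0], [540.0, -30.5], [563.4, -0.6]] ((518.27099609375, -41.32770919799805), (91.20073699951172, 82.93109893798828), 0.9979451894760132)
```

View pics/i2.png

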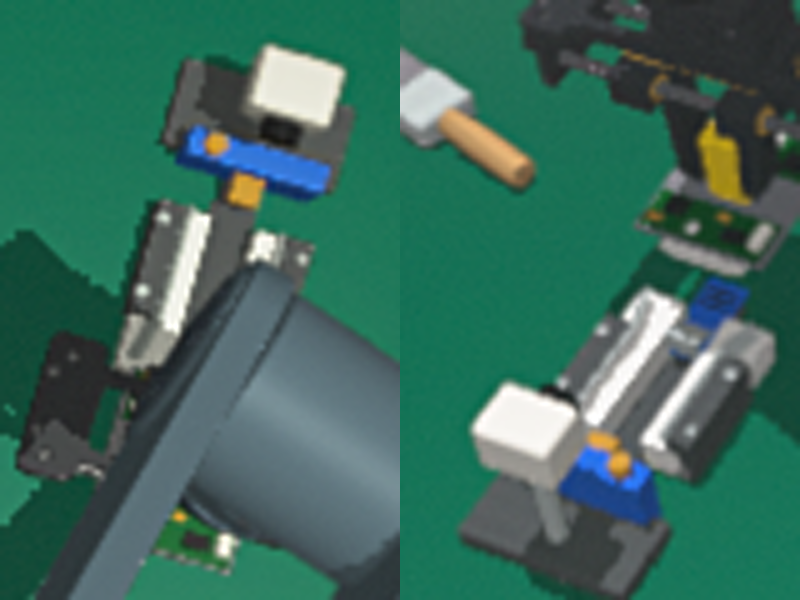

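The scene view shows the carrier nose ahead of the dock mouth and aligned: lateral centre −40.3 mm against −40.1 mm for the dock. I'll lower it and start entry.

```bash
python3 -m jog '{"translation":[[0,0,0.25],[0,0,0.3],[0,0,0.15],[0,0,0.06],[0,0,0],[0,0,0]],"turn":[0,0,0,0,0,0]}'; python3 plan.py .4836 -.1909 .0535 -17
```

```text
time_s: 11.78
eef_pos: [0.4843, -0.1914, 0.0531]
tcp_rot: [-0.0, 0.989, -0.148, -0.0]
ft_force: [-0.2, 0.2, -1.0]
grip_width: 0.267
finger_force: 39.9
t 11.78 tcp [ 484.3 -191.4   53.1] yaw -17.07 tilt [-0.0007  0.0005] F [-0.2  0.2 -1. ] grip 23.5 39.9
turn units -0.011 then shift units [-0.021 -0.006 -0.01 ]
```

```bash
python3 -m jog '{"translation":[[0.08,0,0],[0.08,0,0],[0.08,0,0],[0.08,0,0],[0,0,0]],"turn":[0,0,0,0,0]}' >/dev/null; python3 plan.py .6037 -.228 .0535 -17;  python3 -m jog '{"translation":[[0.08,0,0],[0.08,0,0],[0.08,0,0],[0.08,0,0],[0,0,0]],"turn":[0,0,0,0,0]}' >/dev/null; python3 plan.py .6037 -.228 .0535 -17
```

```text
t 12.2 tcp [ 497.7 -195.7   53.9] yaw -17.05 tilt [ 0.0011 -0.0007] F [ 0.1 -0.3 -2.1] grip 23.4 39.9
turn units -0.009 then shift units [ 2.77e+00 -2.00e-03  1.00e-02]
t 12.62 tcp [ 509.5 -199.1   53.8] yaw -17.05 tilt [ 0.0002 -0.    ] F [-1.7  1.5  1.2] grip 23.4 39.9
turn units -0.01 then shift units [2.463e+00 1.000e-03 7.000e-03]
```

```bash
for i in 1 2 3; do true; done; python3 -m jog '{"translation":[[0.08,0,0],[0.08,0,0],[0.08,0,0],[0,0,0]],"turn":[0,0,0,0]}' >/dev/null; python3 plan.py .6037 -.228 .0535 -17;  python3 -m jog '{"translation":[[0.08,0,0],[0.08,0,0],[0.08,0,0],[0,0,0]],"turn":[0,0,0,0]}' >/dev/null; python3 plan.py .6037 -.228 .0535 -17
```

```text
t 12.95 tcp [ 519.5 -202.    53.9] yaw -17.06 tilt [ 0.0021 -0.0004] F [1.3 1.4 0.9] grip 23.6 39.9
turn units -0.011 then shift units [2.203 0.006 0.01 ]
t 13.28 tcp [ 528.1 -204.6   53.5] yaw -17.05 tilt [0.0007 0.0001] F [0.5 0.9 0.5] grip 23.6 39.9
turn units -0.009 then shift units [1.979 0.006 0.   ]
```

```bash
python3 -m jog '{"translation":[[0.1,0,0],[0.1,0,0],[0.1,0,0],[0.1,0,0],[0,0,0]],"turn":[0,0,0,0,0]}' >/dev/null; python3 plan.py .6037 -.228 .0535 -17;  python3 -m jog '{"translation":[[0.1,0,0],[0.1,0,0],[0.1,0,0],[0.1,0,0],[0,0,0]],"turn":[0,0,0,0,0]}' >/dev/null; python3 plan.py .6037 -.228 .0535 -17
```

```text
t 13.7 tcp [ 543.4 -209.3   53.3] yaw -17.06 tilt [0.0005 0.0003] F [ 1.2  3.  -1.8] grip 23.9 39.9
turn units -0.011 then shift units [ 1.579  0.007 -0.004]
t 14.12 tcp [ 558.6 -213.8   53.2] yaw -17.07 tilt [0.0002 0.0007] F [ 1.4  4.6 -0.6] grip 23.6 39.9
turn units -0.012 then shift units [ 1.183  0.011 -0.006]
```

```bash
python3 -m jog '{"translation":[[0.1,-0.015,0],[0.1,-0.01,0],[0.1,0,0],[0.05,0,0],[0,0,0]],"turn":[0,0,0,0,0]}' >/dev/null; python3 plan.py .6037 -.228 .0535 -17;  python3 -m jog '{"translation":[[0.08,0,0],[0.08,0,0],[0.08,0,0],[0,0,0]],"turn":[0,0,0,0]}' >/dev/null; python3 plan.py .6037 -.228 .0535 -17
```

```text
t 14.53 tcp [ 571.7 -217.5   53. ] yaw -17.06 tilt [-0.0006 -0.0001] F [-2.   0.  -4.8] grip 23.4 39.9
turn units -0.01 then shift units [ 0.843  0.018 -0.012]
t 14.87 tcp [ 580.4 -220.1   52.8] yaw -17.06 tilt [-0.0015  0.0003] F [-3.5  0.7 -6.9] grip 23.6 39.9
turn units -0.01 then shift units [ 0.615  0.019 -0.019]
```

```bash
cat > j.py <<'E'
from plan import *
s=st(); t=np.radians(-17); e=np.array([np.cos(t),np.sin(t)]); l=np.array([-e[1],e[0]]); F=np.array(s["ft_force"])[:2]
print("s",round(s["eef_pos"][:2]@e*1000-631,1),"Flon",round(F@e,1),"Flat",round(F@l,1))
E
python3 -m jog '{"translation":[[0.04,0,0.015],[0.04,0,0],[0.04,0,0],[0,0,0]],"turn":[0,0,0,0]}' >/dev/null; python3 j.py;  python3 -m jog '{"translation":[[0.04,0,0],[0.04,0,0],[0.04,0,0],[0,0,0]],"turn":[0,0,0,0]}' >/dev/null; python3 j.py
```

```text
t 15.2 tcp [ 585.1 -221.5   52.5] yaw -17.06 tilt [-0.0009  0.    ] F [-3.9 -0.5 -6.4] grip 23.5 39.8
s -6.7 Flon -3.6 Flat -1.6
t 15.53 tcp [ 588.8 -222.6   52.3] yaw -17.04 tilt [-0.0028  0.0007] F [-6.7  0.6 -4.8] grip 23.9 39.8
s -2.8 Flon -6.6 Flat -1.4
```

```bash
python3 -m jog '{"translation":[[0.04,0,0],[0.04,0,0],[0.04,0,0],[0,0,0]],"turn":[0,0,0,0]}' >/dev/null; python3 j.py;  python3 -m jog '{"translation":[[0.04,0,0],[0.04,0,0],[0,0,0]],"turn":[0,0,0]}' >/dev/null; python3 j.py
```

```text
t 15.87 tcp [ 592.8 -223.8   52.1] yaw -17.04 tilt [-0.0042  0.0012] F [-10.1   0.3  -3.5] grip 23.6 39.8
s 1.3 Flon -9.8 Flat -2.6
t 16.12 tcp [ 595.5 -224.6   51.9] yaw -17.04 tilt [-0.005   0.0015] F [-10.8   0.6  -4. ] grip 23.7 39.8
s 4.2 Flon -10.5 Flat -2.5
```

```bash
python3 -m jog '{"translation":[[0.04,0,0],[0.04,0,0],[0,0,0]],"turn":[0,0,0]}' >/dev/null; python3 j.py;  python3 -m jog '{"translation":[[0.03,0,0],[0.03,0,0],[0,0,0]],"turn":[0,0,0]}' >/dev/null; python3 j.py
```

```text
t 16.37 tcp [ 598.3 -225.5   51.8] yaw -17.03 tilt [-0.0057  0.0018] F [-11.5   2.4  -3.4] grip 23.3 39.8
s 7.0 Flon -11.7 Flat -1.1
t 16.62 tcp [ 600.3 -226.1   51.7] yaw -17.03 tilt [-0.0062  0.002 ] F [-11.7   0.5  -3. ] grip 23.8 39.8
s 9.2 Flon -11.3 Flat -2.9
```

```bash
python3 -m jog '{"translation":[[0.03,0,0],[0.03,0,0],[0,0,0]],"turn":[0,0,0]}' >/dev/null; python3 j.py
```

```text
t 16.87 tcp [ 602.9 -226.9   51.6] yaw -17.04 tilt [-0.0054  0.0017] F [-10.3   1.   -5.5] grip 23.6 39.8
s 11.9 Flon -10.2 Flat -2.0
```

```bash
python3 -m jog '{"translation":[[0.025,0,0],[0.025,0,0],[0,0,0]],"turn":[0,0,0]}' >/dev/null; python3 j.py
```

```text
t 17.12 tcp [ 603.2 -226.9   51.4] yaw -17.01 tilt [-0.0092  0.003 ] F [-17.3   2.8   0. ] grip 23.4 39.8
s 12.2 Flon -17.4 Flat -2.4
```

```bash
python3 -m jog '{"translation":[[0.02,0,0],[0.02,0,0],[0,0,0]],"turn":[0,0,0]}' >/dev/null; python3 j.py
```

```text
t 17.37 tcp [ 603.4 -226.9   51.4] yaw -17.0 tilt [-0.0125  0.0042] F [-22.7   4.1   4.9] grip 23.6 39.8
s 12.4 Flon -22.9 Flat -2.7
```

```bash
python3 -m jog '{"translation":[[-0.04,0,0],[-0.04,0,0],[0,0,0]],"turn":[0,0,0]}' >/dev/null; python3 j.py; python3 -m jog '{"translation":[[-0.04,0,0],[-0.03,0,0],[0,0,0]],"turn":[0,0,0]}' >/dev/null; python3 j.py
```

```text
t 17.62 tcp [ 603.2 -226.9   51.6] yaw -17.03 tilt [-0.0051  0.0016] F [-10.3   1.   -4.2] grip 23.6 39.8
s 12.2 Flon -10.1 Flat -2.1
t 17.87 tcp [ 602.5 -226.8   52.2] yaw -17.06 tilt [-0.0007  0.    ] F [ -3.9  -0.4 -10.6] grip 23.6 39.8
s 11.4 Flon -3.6 Flat -1.5
```

```bash
python3 -m jog '{"translation":[[-0.03,0,0.01],[-0.03,0,0.01],[-0.03,0,0],[0,0,0]],"turn":[0,0,0,0]}' >/dev/null; python3 j.py
```

```text
t 18.2 tcp [ 600.8 -226.3   52.8] yaw -17.07 tilt [ 0.0032 -0.0014] F [  1.7  -3.  -10.8] grip 23.4 39.9
s 9.7 Flon 2.5 Flat -2.4
```

```bash
python3 -m jog '{"translation":[[0.02,0,0.02],[0.01,0,0.02],[0,0,0]],"turn":[0,0,0]}' >/dev/null; python3 j.py; python3 -m jog '{"translation":[[0,0,0],[0,0,0],[0,0,0],[0,0,0],[0,0,0],[0,0,0],[0,0,0]],"turn":[0,0,0,0,0,0,0]}' 0.35; python3 -m jog '{"translation":[[0,0,-0.2],[0,0,-0.7],[0,0,-1],[0,0,-1],[0,0,-0.6],[0,0,0]],"turn":[0,0,0,0,0,0]}' >/dev/null; python3 j.py
```

```text
t 18.45 tcp [ 601.4 -226.5   51.7] yaw -17.05 tilt [ 0.0013 -0.0008] F [-1.9 -1.3 -0.3] grip 23.2 39.9
s 10.4 Flon -1.5 Flat -1.8
time_s: 19.03
eef_pos: [0.6007, -0.2261, 0.0506]
tcp_rot: [-0.0, 0.989, -0.148, 0.0]
ft_force: [-0.0, -0.3, 0.3]
grip_width: 0.651
finger_force: 0.0
t 19.53 tcp [ 604.2 -228.   199. ] yaw -17.05 tilt [ 0.0108 -0.0065] F [0.3 0.3 1. ] grip 57.0 0.0
s 13.4 Flon 0.2 Flat 0.4
```

Move back toward the robot so the cameras have a clear view, then verify.

```bash
python3 -m jog '{"translation":[[-0.5,0,0],[-0.9,0.3,0],[-0.9,0.5,0],[-0.9,0.5,0],[-0.9,0.5,0],[-0.9,0.5,0],[-0.5,0.3,0],[0,0,0],[0,0,0]],"turn":[0,0,0,0,0,0,0,0,0]}' >/dev/null; cat > v.py <<'E'
from plan import *
st(); t=np.radians(-17); e=np.array([np.cos(t),np.sin(t)]); l=np.array([-e[1],e[0]]); out=[]
for n in ("top","scene"):
    im=manip.get_image(n); P=cloud(im); H=cv2.cvtColor(im["pixels"],cv2.COLOR_BGR2HSV); z=P[...,2]; a=P[...,:2]@e*1000-631; b=P[...,:2]@l*1000
    I=(abs(a)<150)&(abs(b+40)<70); Y=I&(H[...,0]>=22)&(H[...,0]<33)&(H[...,1]>150)&(H[...,2]>90)&(z>.07)
    B=I&(H[...,0]>105)&(H[...,0]<125)&(H[...,1]>150)&(H[...,2]>60)&(a<-40)
    D=I&(z>.034)&(z<.05)&(a<40)
    print(n,"grip",Y.sum(),np.round([a[Y].mean(),b[Y].mean(),z[Y].max()*1000],1),"pad",B.sum(),np.round(np.r_[a[B].mean(),np.percentile(z[B],[10,50,90])*1000],1),"deck s min",np.round(np.percentile(a[D],[1,99]),1))
    out.append(im["pixels"])
cv2.imwrite("pics/v.png",cv2.hconcat([cv2.resize(out[0][130:250,340:430],(400,533),interpolation=2),cv2.resize(out[1][160:280,190:280],(400,533),interpolation=2)]))
cv2.imwrite("pics/vall.png",out[0])
E
python3 v.py
```

```text
t 20.28 tcp [ 359.1 -261.3  190.7] yaw -17.21 tilt [ 0.0007 -0.0004] F [ 0.6 -0.2  0.3] grip 57.3 0.0
top grip 75 [  7.7 -39.7  89.2] pad 91 [-74.   14.6  18.6  22. ] deck s min [-38.   38.9]
scene grip 85 [ 11.8 -38.5  85.4] pad 73 [-75.9  14.4  17.8  19.9] deck s min [-35.6  39.4]
```

View pics/v.png

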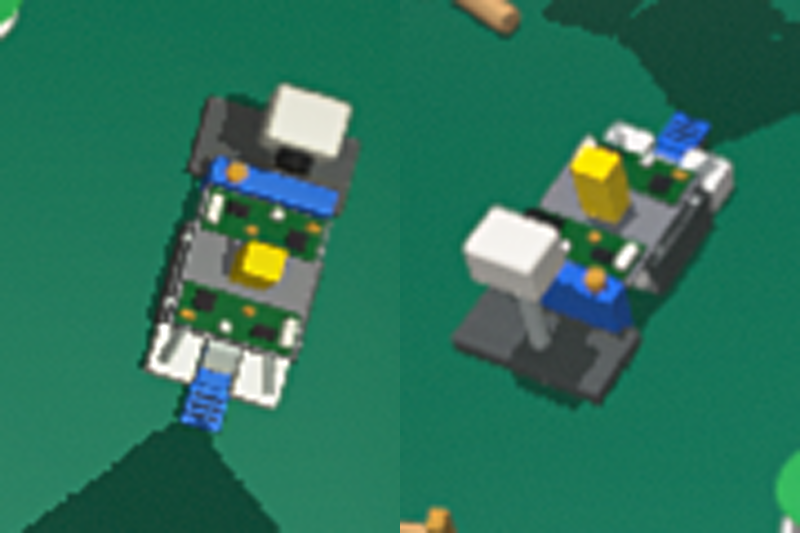

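View pics/vall.png

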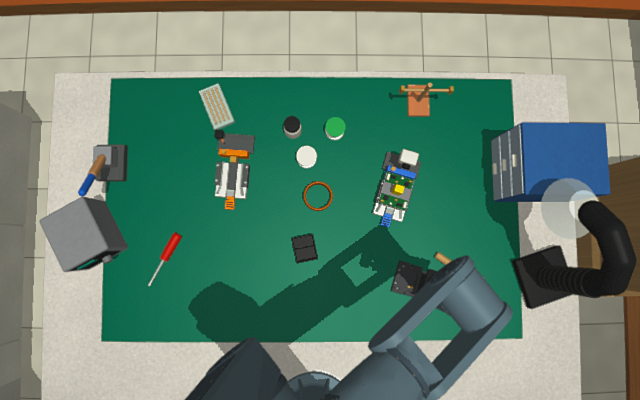

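The carrier sits against the blue stop, with the grip at (399,188) in the top view. It hasn't been pushed back since I let go, the blue pad is at its raised height, and the bystanders haven't moved.

```bash
python3 -c "
from rig import manip
print(manip.finish_job())"
```

```text
the job is handed in; nothing more can be done
None
```

The carrier was released from the soldering dock, drawn out by its yellow grip and latched in the inspection dock against its end stop, with a peak push of about 23 N and the other things on the bench still in place; the job was handed in at about 20 s.

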